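Release the jar carousel and hold its tagged jar to the front

TASK

The jar carousel on the counter is braked. Throw its brake lever into the middle notch, the one marked by the brass stud, and let go of the lever; then turn the carousel until the jar with the blank tag stands at the front, right at the brass pointer on the base. Finish holding: keep the carousel's top bar handle gripped, with the carousel still, and do not let go; leave the cup, glass and bell where they are.

Things in the scene. Friction and masses are not known exactly. Their poses are not given: they have to be found in the camera images.
- carousel_base: fixed dark steel base, a disc of 224 mm diameter. Origin on the turntable's vertical axis at counter height; z up; -x is the carousel's front (to the brass pointer). On it a wooden turntable, 212 mm diameter, upper face 38 mm above the counter, turns both ways past a full turn (0.05 N m, brake off). The lever's bracket sticks out 130 degrees clockwise (from above) from +x
- front_mark (a point): top of the brass diamond pointer on the base's front, 138 mm from the turntable's axis, 22 mm above the counter
- marked_jar (a point): point on the tagged jar's axis, 144 mm above the counter, 70 mm from the turntable's axis. Four jars (tops up to 145 mm above the counter) stand fixed on the turntable, 90 degrees apart; this one has a sloping blank tag (40 x 34 mm) at its foot on the rim, and is the tallest. It is at the front when on the line from turntable axis to pointer
- handle: handle fixed to the turntable, on its axis: slim post with a dark wooden bar on top, 64 mm long (its x axis), 14 mm thick (its y axis), 34 mm high, from 163 to 197 mm above the counter. Origin at the post's foot on the turntable's axis, 38 mm above the counter. Its -x axis points to the tagged jar
- lever_grip: upright dark wooden grip at the end of the brake lever, 22 mm diameter from 54 to 90 mm above the counter; origin on its axis, 38 mm above the counter. The level lever swings about a vertical pivot 135 mm from the turntable's axis, on the line to the stud; the grip's axis is 70 mm from the pivot. Its frame turns with the lever, -x to the pivot
- lever (a joint): angle of the brake lever (rad), growing anticlockwise from above, -0.58 to 0.58. A sprung ball drops into three notches: about -0.5 (brake on, the start), 0 (brake off: the marked notch, lever in line with stud and turntable axis), +0.5 (brake on). Left near a notch it settles into it; crossing a rib takes about 5 N at the grip
- notch_stud (a point): top of the brass stud, 14 mm diameter, on the sector plate outward of the middle notch, 94 mm from the lever pivot, 229 mm from the turntable's axis, 24 mm above the counter
- espresso_cup: bystander: white espresso cup, 64 x 92 x 54 mm, origin at the centre of its underside
- tumbler: bystander: glass tumbler, 79 mm diameter, 90 mm high, origin at the centre of its underside
- service_bell: bystander: steel counter bell, 84 mm diameter, 66 mm high, origin at the centre of its underside

How it is judged (in metres and radians):
On the way, in this order (a step that is already met when the one before it is completed fails the run):
1. the brake lever rests in the marked middle notch (within 0.1 rad), let go (value of joint lever between -0.1 and 0.1 rad and contact force between the fingers and lever_grip below 0.3 N), for 0.2 s.
2. the tagged jar is at the front pointer and the bar handle is gripped (y of marked_jar in the frame of carousel_base between -0.012 and 0.012 m and x of marked_jar in the frame of carousel_base below 0 m and contact force between the fingers and handle above 5 N), for 0.2 s.
At the end, for the whole second after the job is handed in: the lever stands in the marked middle notch (within 0.1 rad), the tagged jar's axis is within 12 mm sideways of the line from the turntable's axis to the front pointer, on the front side, and the fingers still grip the bar handle (over 5 N) with the carousel still (under 0.05 rad/s) (all of step 2 and angular speed of handle below 0.05 rad/s and value of joint lever between -0.1 and 0.1 rad); the arm keeps its last pose, push and grip.
It fails at once if a bystander (cup, glass, bell) is moved more than 30 mm (distance of any of espresso_cup, tumbler, service_bell from where it was at the start of the episode above 0.03 m).
It also fails if it takes over 51 s, if anything falls off the work surface, if the arm or the gripper's body presses on something with over 40 N, if the wrist force passes 120 N, or if a joint passes its speed limit or range.

ROBOT

A 6-joint arm with a two-finger parallel gripper is mounted at the origin on a cart in front of the work surface, level with it; the furniture and walls round the work are solid. World frame = base frame: x ahead of the robot, y to its left, z up, the work surface at z = 0. Lengths are in mm, angles in rad, forces in N, time in s.
With the tool pointing down it reaches from about 350 to 875 mm from the base axis. Payload 4.2 kg.
Tool frame: the origin (TCP) lies between the finger pads; the fingertips stand 25 mm ahead of it and the grasp point (between the pads) lies 6 mm ahead of it; z points along the fingers, y is the line along which they close (so a half turn about z gives the same grasp; the last joint's range is limited). The gripper opens to 85 mm and grips with 20 to 120 N. Pads are 22 mm wide; open, the fingers measure 114 mm over their backs; the gripper's body (76 mm by 85 mm) begins 54 mm behind the grasp point. The pads swing forward as they close: fully open they stand 13 mm farther back than shut.
Start: joints at [-1.01, 0.385, 0.008, 0, -1.194, -0.259], TCP at [185.79, -596.725, 256.312] pointing down, gripper open.
Joint ranges: [-3.14, 3.14], [-1.21, 2.06], [-1.07, 1.41], [-3.16, 2.05], [-2.99, -0.16], [-3.1, 3.1]. Speed limits (rad/s): [2.79, 2.79, 3.14, 3.14, 3.14, 3.14].

INTERFACE

Orientations are given as a unit quaternion [x, y, z, w].
In Python, from bench import read_state, imaging, workorder, nets gives the robot as it stands.
- The arm moves only by the tool apply_moves, never from a script. Its argument "rows" is a list of rows, each an object with "hand": the opening, from -1 (shut) to 1 (fully open); "delta_pos": the shift along the tool's x, y, z in mm, a list of three; "yaw": the turn about the tool's z in rad. A call has 1 to 12 rows; each row is the pose to reach, as a shift and turn from the pose commanded when the call began, along the tool's axes at that moment; what a row does not reach only later rows make up. A row lasts 1/12 s, in which the tool goes at most 41.7 mm and 7.16 degrees, less where a joint would pass 70% of its speed; a pose out of reach is approached as far as the arm can. A call with a gripper value outside its range is refused whole. The fingers move at their own pace and stop on an object; the grip force is fixed at half the most. Time passes only in rows, so rows that repeat a pose let the fingers close. It gives the time, the measured TCP pose, the force, the opening and the grip force at its end, in the units of the state.
- read_state(): the state, without advancing time (a new reading comes with each control period).
- imaging.get_image(name): name is "scene" or "top" or "wrist"; returns a dict with "pixels" (400x640x3 uint8, red, green, blue), "fx", "fy", "cx", "cy" (pixels), "xyz" and "rotation" of the camera in the world. Camera axes: x right, y down, z forward; pixel columns grow to the right and rows downward; lengths in mm; the calibration is good to about 2 mm. The wrist camera is an equidistant fisheye: a pixel r from the principal point sees the ray r / f radians off the axis. A picture is of the moment at which its call begins. There is no depth.
- workorder.job_done(): hands the job in; it is judged then, once.
Trained networks look in the newest picture that a camera, given by its name, has taken for a name from the list of things; names that differ only in an ending like _2 or _b are one class to them, and where a whole thing is asked for, a point or a joint stands for the part that bears it (a point fixed in the world has none). Each returns a list of dicts, best first, with "score" (0 to 1); they miss things now and then, are a little off and sometimes report something else, mostly with a low value. They report only what shows in the picture. A call takes as long as a camera call.
- nets.find_in(camera, query): "location" ([row, column] in pixels, amid what is visible of it).
- nets.pinpoint(camera, query): "location" ([row, column] in pixels: a listed point, or the origin of a listed thing).
The state is a dict: "clock": time; "joints": joint angles; "joint_vel": joint speeds; "joint_efforts": joint torques, N m; "position": TCP position; "ee_rot": TCP orientation; "contact_force": force on the tool from outside, world axes, zero at the start; "wrist_torque": the same for the moment, N m; "gripper_width": finger opening in mm; "grasp_force": force on a finger pad.
Only numpy, scipy, OpenCV 4.12 (cv2) and the standard library are available. Lean on these libraries where they do the work, as an engineer would, in place of code of your own. Each camera call takes 0.05 s, during which the arm holds its last target. There are 200 camera calls.

## Working session

There is one attempt and no reset: what is moved stays moved. The work goes in short steps, Python scripts to look and compute and a tool call to move; the robot and the scene stay as the last step left them, time stands still between calls to the robot, and variables do not carry over. Pictures are saved under pics/ and viewed, at most 10 in all, crops included, and the job is handed in when it is done.

Besides the shell and the picture viewer there is one more tool, called after "Request:" as name(argument=value, ...) on one line, values as JSON. apply_moves: Moves the arm, as the interface text tells. Its arguments: {"type":"object","properties":{"rows":{"type":"array"}},"required":["rows"]}

```bash
mkdir -p pics; cat > h.py <<'E'
import numpy as np, cv2
from bench import read_state, imaging, workorder, nets
from scipy.spatial.transform import Rotation as R
def ray(im,rc,wrist=False):
    a=(rc[1]-im["cx"])/im["fx"]; b=(rc[0]-im["cy"])/im["fy"]
    if wrist:
        t=np.hypot(a,b); s=np.sin(t)/t if t>1e-9 else 1; d=np.array([a*s,b*s,np.cos(t)])
    else: d=np.array([a,b,1.])
    M=np.array(im["rotation"],float)
    if M.size==4: M=R.from_quat(M).as_matrix()
    return np.array(im["xyz"],float), M.reshape(3,3)@d
def atz(im,rc,z,wrist=False):
    o,d=ray(im,rc,wrist); return o+d*(z-o[2])/d[2]
def save(im,n): cv2.imwrite("pics/"+n,im["pixels"][:,:,::-1])
E
python3 - <<'E'
from h import *
Z={"front_mark":22,"marked_jar":144,"handle":38,"lever_grip":38,"notch_stud":24,"carousel_base":0,"espresso_cup":0,"tumbler":0,"service_bell":0}
for c in("top","scene"):
    im=imaging.get_image(c); save(im,c+"0.png"); print(c,np.round(im["xyz"]))
    for q,z in Z.items():
        print(q,[(np.round(p["location"]),round(p["score"],2),np.round(atz(im,p["location"],z)[:2])) for p in nets.pinpoint(c,q)[:3]])
print(read_state())
E
```

```text
top [ 415.  -10. 1582.]
front_mark []
marked_jar [(array([189., 290.]), 0.79, array([571., 131.]))]
handle [(array([213., 282.]), 0.74, array([493., 169.])), (array([180., 278.]), 0.68, array([617., 188.]))]
lever_grip [(array([217., 312.]), 0.49, array([481.,  59.]))]
notch_stud [(array([217., 325.]), 0.95, array([482.,  10.]))]
carousel_base [(array([176., 281.]), 0.89, array([636., 182.])), (array([218., 328.]), 0.74, array([481.,   2.])), (array([228., 223.]), 0.39, array([433., 395.]))]
espresso_cup [(array([228., 222.]), 0.83, array([435., 399.]))]
tumbler [(array([219., 377.]), 0.95, array([ 480., -184.]))]
service_bell [(array([218., 440.]), 0.56, array([ 489., -419.]))]
scene [-228.  939.  683.]
front_mark [(array([256., 272.]), 0.81, array([492., 176.]))]
marked_jar [(array([202., 255.]), 0.82, array([580., 141.]))]
handle []
lever_grip [(array([238., 305.]), 0.52, array([469.,  67.]))]
notch_stud [(array([232., 315.]), 0.73, array([481.,   2.]))]
carousel_base [(array([249., 233.]), 0.57, array([631., 188.]))]
espresso_cup [(array([234., 304.]), 0.74, array([527.,  -0.])),
[... 200 characters left out ...]
': array([-1.01041728e+00,  3.84657535e-01,  7.89608590e-03, -3.92470400e-06,
       -1.19398813e+00, -2.58621974e-01]), 'joint_vel': array([-0.00110809,  0.00053755, -0.00162639,  0.00095022,  0.00022541,
        0.00058563]), 'joint_efforts': array([-1.13342769e-03, -3.92094755e+01,  1.88622022e+01,  4.19060603e+00,
       -3.08320041e-04, -3.19602648e-06]), 'position': array([ 185.77940707, -596.72582866,  256.33561574]), 'ee_rot': array([-1.50306033e-01,  9.88639518e-01, -2.07141375e-05,  1.09798742e-05]), 'contact_force': array([-0.0317891 ,  0.83442728, -0.07221541]), 'wrist_torque': array([ 0.02059765,  0.01595572, -0.01828738]), 'grasp_force': 0.0, 'gripper_width': 85.42989349579258}
```

View pictures.

```bash
python3 - <<'E'
import cv2
for n,(r0,r1,c0,c1) in {"top0":(130,260,200,400),"scene0":(150,330,180,420)}.items():
    a=cv2.imread(f"pics/{n}.png")[r0:r1,c0:c1]
    k=4 if n=="top0" else 3
    cv2.imwrite(f"pics/{n}c.png",cv2.resize(a,None,fx=k,fy=k,interpolation=cv2.INTER_CUBIC))
E
```

```text
(no output)
```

View pics/top0c.png

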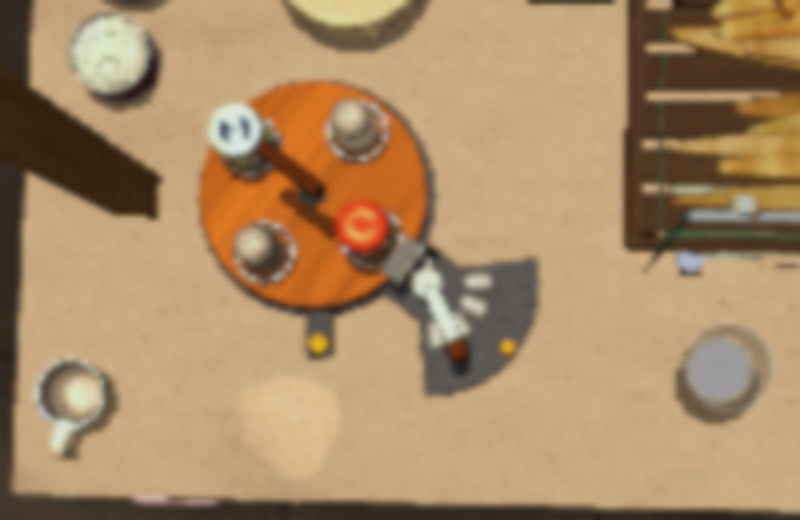

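View pics/scene0c.png

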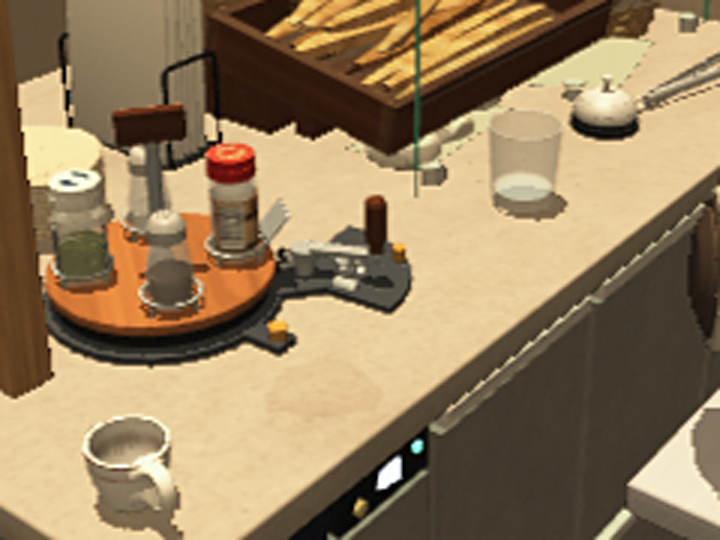

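View pics/top0.png

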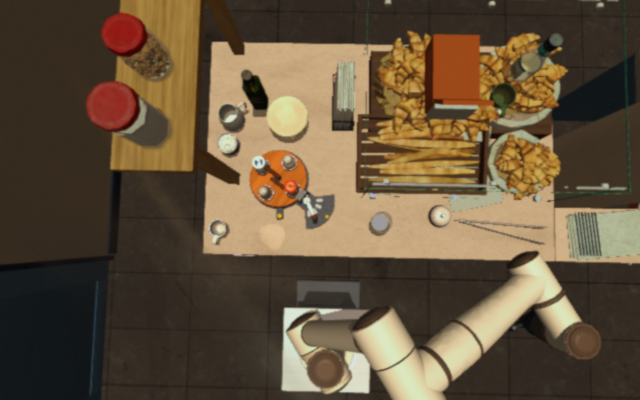

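View pics/scene0.png

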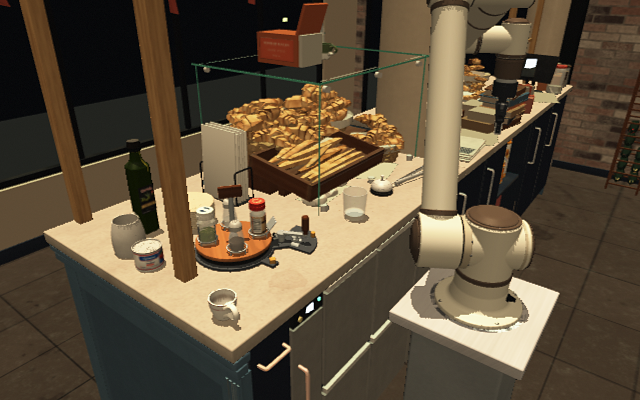

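The jar with the sloping tag is the red-capped one: tag at about (301,195) and pointer at (279,216) in the top picture. The lever grip is at about (314,217), to the pointer side of the stud at (327,217). A wooden post stands at about (238,180), and there is a glass case over the pastries. I'll move over the lever now.

Request:
apply_moves(rows=[{"hand": 1, "delta_pos": [-24, 27, 0], "yaw": 0}, {"hand": 1, "delta_pos": [-48, 54, 0], "yaw": 0}, {"hand": 1, "delta_pos": [-72, 82, 0], "yaw": 0}, {"hand": 1, "delta_pos": [-96, 109, 0], "yaw": 0}, {"hand": 1, "delta_pos": [-121, 137, 0], "yaw": 0}, {"hand": 1, "delta_pos": [-145, 165, 0], "yaw": -0.05}, {"hand": 1, "delta_pos": [-170, 193, 0], "yaw": -0.1}, {"hand": 1, "delta_pos": [-194, 221, 0], "yaw": -0.15}, {"hand": 1, "delta_pos": [-219, 249, 0], "yaw": -0.2}, {"hand": 1, "delta_pos": [-243, 277, 0], "yaw": -0.25}, {"hand": 1, "delta_pos": [-268, 305, 0], "yaw": -0.3}, {"hand": 1, "delta_pos": [-292, 333, 0], "yaw": -0.35}])

```text
clock: 2.0
position: [366.0, -190.3, 256.8]
ee_rot: [-0.321, 0.947, -0.0, 0.001]
contact_force: [0.1, -0.6, -0.3]
gripper_width: 85.5
grasp_force: 0.0
```

```bash
cat >> h.py <<'E'
def go(target,yangle=None):
    "delta in tool axes to world target; yaw so that tool y points to world angle (deg, mod 180)"
    s=read_state(); M=R.from_quat(s["ee_rot"]).as_matrix()
    d=M.T@(np.array(target,float)-s["position"]); a=np.degrees(np.arctan2(M[1,1],M[0,1]))
    print("t",round(s["clock"],2),"pos",np.round(s["position"],1),"tooly",round(a,1),"F",np.round(s["contact_force"],1),"w",round(s["gripper_width"],1),"g",round(s["grasp_force"],1),"j",np.round(s["joints"],2))
    if yangle is not None: print("yaw",round(np.radians(((a-yangle)+90)%180-90),3))
    print("delta",np.round(d,1)); return d
E
python3 - <<'E'
from h import *
go([470,40,256],127)
E
```

```text
t 2.0 pos [ 366.  -190.3  256.8] tooly 127.5 F [ 0.1 -0.6 -0.3] w 85.5 g 0.0 j [-0.08  0.01 -0.47  0.   -1.09 -0.83]
yaw 0.009
delta [-222.7  119.5    0.9]
```

Request:
apply_moves(rows=[{"hand": 1, "delta_pos": [-32, 17, 0], "yaw": 0}, {"hand": 1, "delta_pos": [-64, 34, 0], "yaw": 0}, {"hand": 1, "delta_pos": [-96, 51, 0], "yaw": 0}, {"hand": 1, "delta_pos": [-128, 68, 0], "yaw": 0}, {"hand": 1, "delta_pos": [-160, 85, 0], "yaw": 0}, {"hand": 1, "delta_pos": [-192, 102, 0], "yaw": 0}, {"hand": 0.2, "delta_pos": [-222, 119, 0], "yaw": 0}, {"hand": 0.2, "delta_pos": [-222, 119, 0], "yaw": 0}, {"hand": 0.2, "delta_pos": [-222, 119, 0], "yaw": 0}])

```text
clock: 2.75
position: [470.3, 38.8, 256.1]
ee_rot: [-0.321, 0.947, 0.0, -0.0]
contact_force: [-0.4, -0.5, 0.1]
gripper_width: 52.3
grasp_force: 0.0
```

```bash
python3 - <<'E'
from h import *
im=imaging.get_image("wrist"); save(im,"w1.png"); print(np.round(im["xyz"]))
Z={"front_mark":22,"marked_jar":144,"handle":38,"lever_grip":38,"notch_stud":24,"carousel_base":0}
for q,z in Z.items():
    print(q,[(np.round(p["location"]),round(p["score"],2),np.round(atz(im,p["location"],z,True)[:2],1)) for p in nets.pinpoint("wrist",q)[:3]])
go([480,57,80],127)
E
```

```text
[416.  -2. 374.]
front_mark [(array([251., 408.]), 0.56, array([481.6, 181.2]))]
marked_jar [(array([193., 328.]), 0.59, array([460.9,  34.6]))]
handle []
lever_grip [(array([193., 325.]), 0.78, array([483.7,  48.6]))]
notch_stud [(array([173., 298.]), 0.88, array([486.7,  11.1]))]
carousel_base [(array([319., 343.]), 0.67, array([627.4, 191.9]))]
t 3.1 pos [469.6  36.4 256.5] tooly 127.3 F [-0.5 -0.   1.1] w 51.2 g 0.0 j [ 0.42  0.12 -0.35 -0.   -1.1  -1.34]
yaw 0.005
delta [-20.7  10.1 176.5]
```

View pics/w1.png

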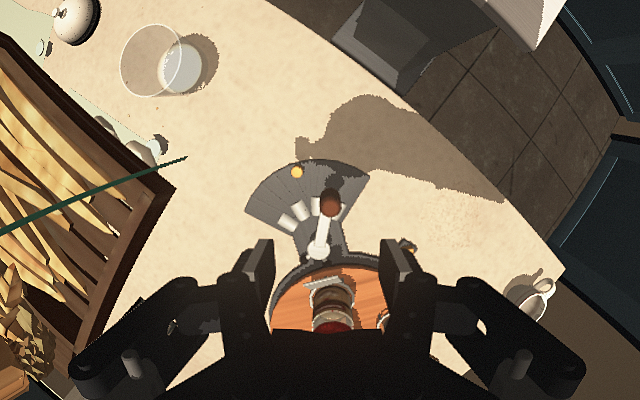

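The wrist picture shows the stud at (297,172), the grip top at (331,203) with the lever running to its pivot at (317,252), and the pointer at about (405,246). I'll fit the geometry from these.

```bash
python3 - <<'E'
from h import *
from scipy.optimize import least_squares
im=imaging.get_image("wrist")
# grip top blob: dark brown
for n,rc,z in(("griptop",(203,331),90),("gripnet",(193,325),90),("pivot",(252,317),45),("stud",(172,297),24),("front",(246,405),22)): print(n,np.round(atz(im,rc,z,True),1))
obs=[("stud",(482,10)),("stud",(481,2)),("stud",atz(im,(172,297),24,True)[:2]),("front",(492,176)),("front",atz(im,(246,405),22,True)[:2]),("axis",(636,182)),("axis",(631,188)),("axis",(627,192))]
def f(p):
    e=lambda r,a:p[:2]+r*np.array([np.cos(p[2]+np.radians(a)),np.sin(p[2]+np.radians(a))])
    P={"stud":e(229,-130),"front":e(138,180),"axis":p[:2]}
    return np.concatenate([P[n]-np.array(o) for n,o in obs])
s=least_squares(f,[627,185,0],loss="soft_l1",f_scale=4); p=s.x; print(np.round(p,3),np.round(s.fun.reshape(-1,2)))
b=p[2]-np.radians(130); piv=p[:2]+135*np.array([np.cos(b),np.sin(b)])
for a in(-.5,-.25,0): print(a,np.round(piv+70*np.array([np.cos(b+a),np.sin(b+a)]),1))
E
```

```text
griptop [476.9  48.8  90. ]
gripnet [472.5  38.3  90. ]
pivot [543.8  80.4  45. ]
stud [485.5   7.3  24. ]
front [479.7 170.8  22. ]
[6.27783e+02 1.83930e+02 2.10000e-02] [[ 2. -5.]
 [ 3.  3.]
 [-1. -2.]
 [-2.  5.]
 [10. 10.]
 [-8.  2.]
 [-3. -4.]
 [ 1. -8.]]
-0.5 [478.6  51.8]
-0.25 [487.3  36.6]
0 [499.4  24.1]
```

Request:
apply_moves(rows=[{"hand": 0.2, "delta_pos": [-8, 4, 25], "yaw": 0}, {"hand": 0.2, "delta_pos": [-15, 6, 60], "yaw": 0}, {"hand": 0.2, "delta_pos": [-15, 6, 95], "yaw": 0}, {"hand": 0.2, "delta_pos": [-15, 6, 120], "yaw": 0}, {"hand": 0.2, "delta_pos": [-15, 6, 140], "yaw": 0}, {"hand": 0.2, "delta_pos": [-15, 6, 160], "yaw": 0}, {"hand": 0.2, "delta_pos": [-15, 6, 173], "yaw": 0}, {"hand": 0.2, "delta_pos": [-15, 6, 173], "yaw": 0}])

```text
clock: 3.82
position: [476.4, 50.0, 80.8]
ee_rot: [-0.32, 0.948, -0.0, -0.003]
contact_force: [0.2, -0.2, 0.2]
gripper_width: 51.5
grasp_force: 0.0
```

```bash
python3 - <<'E'
from h import *
im=imaging.get_image("wrist"); save(im,"w2.png")
go([487.3,36.6,83])
E
```

```text
t 3.87 pos [477.5  50.5  82.3] tooly 127.3 F [ 0.4 -0.6  0.4] w 51.2 g 0.0 j [ 0.44  0.36 -0.56  0.   -0.66 -1.36]
delta [  0.6 -17.   -0.7]
```

View pics/w2.png

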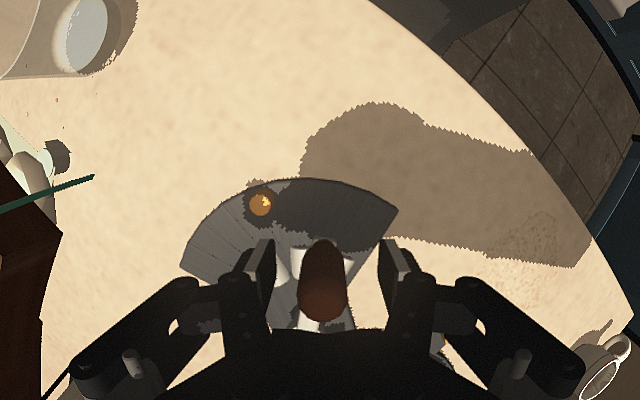

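The grip (323,280) is centred between the open fingers. I'll grip it and swing it over.

Request:
apply_moves(rows=[{"hand": -0.6, "delta_pos": [0, 0, 0], "yaw": 0}, {"hand": -0.6, "delta_pos": [0, 0, 0], "yaw": 0}, {"hand": -0.6, "delta_pos": [0, 0, 0], "yaw": 0}, {"hand": -0.6, "delta_pos": [0, 0, 0], "yaw": 0}, {"hand": -0.6, "delta_pos": [1, -5, 0], "yaw": 0.05}, {"hand": -0.6, "delta_pos": [1.5, -10, 0], "yaw": 0.05}, {"hand": -0.6, "delta_pos": [2, -15, 0], "yaw": 0}, {"hand": -0.6, "delta_pos": [2, -20, 0], "yaw": 0}, {"hand": -0.6, "delta_pos": [2, -25, 0], "yaw": 0}, {"hand": -0.6, "delta_pos": [1, -30, 0], "yaw": 0}, {"hand": -0.6, "delta_pos": [0.5, -34.5, 0], "yaw": 0}, {"hand": -0.6, "delta_pos": [0.5, -34.5, 0], "yaw": 0}])

```text
clock: 4.87
position: [496.5, 22.7, 84.7]
ee_rot: [-0.321, 0.947, -0.0, -0.003]
contact_force: [-8.2, 1.4, 12.3]
gripper_width: 20.3
grasp_force: 58.8
```

```bash
python3 - <<'E'
from h import *
im=imaging.get_image("wrist"); save(im,"w3.png")
go([499.4,24.1,83])
E
```

```text
t 4.92 pos [496.5  22.8  84.6] tooly 127.5 F [-7.9  1.2 11.4] w 20.1 g 58.8 j [ 0.37  0.38 -0.52 -0.   -0.68 -1.29]
delta [-3.1 -0.7  1.6]
```

View pics/w3.png

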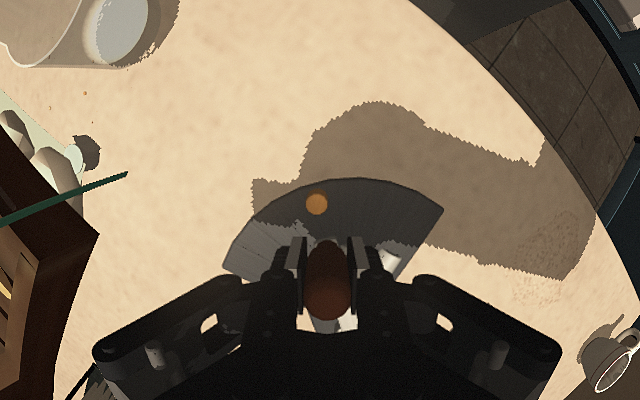

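The stud (317,204) and grip (326,280) are now nearly in line. I'll release and check.

Request:
apply_moves(rows=[{"hand": 0.2, "delta_pos": [0, 0, 0], "yaw": 0}, {"hand": 0.2, "delta_pos": [0, 0, 0], "yaw": 0}, {"hand": 0.2, "delta_pos": [0, 0, 0], "yaw": 0}, {"hand": 0.2, "delta_pos": [0, 0, 0], "yaw": 0}, {"hand": 0.2, "delta_pos": [0, 0, -40], "yaw": 0}, {"hand": 0.2, "delta_pos": [0, 0, -75], "yaw": 0}, {"hand": 0.2, "delta_pos": [0, 0, -115], "yaw": 0}, {"hand": 0.2, "delta_pos": [0, 0, -155], "yaw": 0}, {"hand": 0.2, "delta_pos": [0, 0, -190], "yaw": 0}, {"hand": 0.2, "delta_pos": [0, 0, -190], "yaw": 0}, {"hand": 0.2, "delta_pos": [0, 0, -190], "yaw": 0}])

```text
clock: 5.83
position: [499.7, 23.8, 275.7]
ee_rot: [-0.32, 0.947, 0.0, 0.003]
contact_force: [-0.5, -0.2, -0.3]
gripper_width: 51.1
grasp_force: 0.0
```

```bash
python3 - <<'E'
from h import *
im=imaging.get_image("wrist"); save(im,"w4.png")
Z={"front_mark":22,"marked_jar":144,"handle":38,"lever_grip":38,"notch_stud":24,"carousel_base":0}
for c in("wrist","top"):
  im=imaging.get_image(c)
  for q,z in Z.items():
    print(c,q,[(np.round(p["location"]),round(p["score"],2),np.round(atz(im,p["location"],z,c=="wrist")[:2],1)) for p in nets.pinpoint(c,q)[:3]])
go([590,150,290],134)
E
```

```text
wrist front_mark [(array([ 58., 205.]), 0.66, array([ 471.8, -184.2])), (array([237., 428.]), 0.58, array([483.2, 184.6]))]
wrist marked_jar [(array([326., 366.]), 0.8, array([578.8, 136. ])), (array([275., 530.]), 0.36, array([431.3, 251.6]))]
wrist handle []
wrist lever_grip [(array([179., 327.]), 0.9, array([501.1,  28. ]))]
wrist notch_stud [(array([160., 321.]), 0.66, array([488.7,   9.2]))]
wrist carousel_base [(array([302., 362.]), 0.63, array([623. , 188.5]))]
top front_mark []
top marked_jar [(array([190., 292.]), 0.84, array([566.2, 126.9]))]
top handle [(array([180., 278.]), 0.6, array([617. , 189.8]))]
top lever_grip []
top notch_stud [(array([217., 325.]), 0.69, array([482.6,  11.7]))]
top carousel_base [(array([179., 277.]), 0.57, array([623.4, 197.4]))]
t 6.58 pos [498.7  23.4 273.3] tooly 127.3 F [-0.3 -0.6  0.2] w 50.9 g 0.0 j [ 0.37  0.16 -0.26  0.   -1.15 -1.29]
yaw -0.116
delta [-149.3   45.2  -16.7]
```

View pics/w4.png

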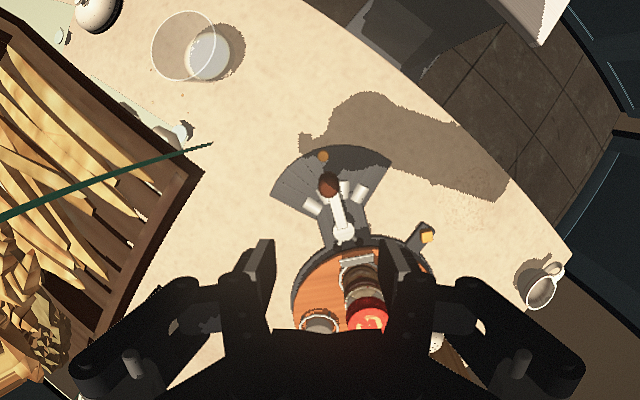

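The stud (322,157), grip (328,186) and pivot (344,235) line up, with the lever between the two rib blocks. The next move is to the handle.

Request:
apply_moves(rows=[{"hand": 0.5, "delta_pos": [-30, 8, 0], "yaw": -0.05}, {"hand": 0.5, "delta_pos": [-60, 16, 0], "yaw": -0.1}, {"hand": 0.5, "delta_pos": [-90, 24, 0], "yaw": -0.15}, {"hand": 0.5, "delta_pos": [-120, 32, 0], "yaw": -0.15}, {"hand": 0.5, "delta_pos": [-150, 40, 0], "yaw": -0.15}, {"hand": 0.5, "delta_pos": [-180, 48, 0], "yaw": -0.15}, {"hand": 0.5, "delta_pos": [-199, 54, 0], "yaw": -0.15}, {"hand": 0.5, "delta_pos": [-199, 54, 0], "yaw": -0.15}, {"hand": 0.5, "delta_pos": [-199, 54, 0], "yaw": -0.15}])

```text
clock: 7.33
position: [624.3, 187.8, 272.2]
ee_rot: [-0.391, 0.921, -0.0, -0.001]
contact_force: [-0.7, 0.3, 0.2]
gripper_width: 64.0
grasp_force: 0.0
```

```bash
python3 - <<'E'
from h import *
im=imaging.get_image("wrist"); save(im,"w5.png")
print(im["fx"],im["cx"],im["cy"],np.round(im["xyz"]))
Z={"front_mark":22,"marked_jar":144,"handle":38,"lever_grip":38,"notch_stud":24}
for q,z in Z.items():
    print(q,[(np.round(p["location"]),round(p["score"],2),np.round(atz(im,p["location"],z,True)[:2],1)) for p in nets.pinpoint("wrist",q)[:3]])
print(nets.find_in("wrist","handle"))
go([625,187,186],136)
E
```

```text
309.70691628693146 326.5592492209605 200.30724548132665 [577. 140. 390.]
front_mark [(array([ 93., 408.]), 0.72, array([483.9, 184.7])), (array([185., 525.]), 0.53, array([428.8, 392. ])), (array([177., 325.]), 0.46, array([627.7, 190.6]))]
marked_jar [(array([116., 323.]), 0.67, array([578.1, 137.4]))]
handle [(array([178., 328.]), 0.79, array([623.6, 191.1]))]
lever_grip [(array([  6., 306.]), 0.55, array([501.7,  28.4]))]
notch_stud [(array([118., 324.]), 0.37, array([579.1, 138.1]))]
[{'location': [216.9, 325.9], 'score': 0.57}]
t 7.68 pos [623.9 186.4 274. ] tooly 135.9 F [-0.4 -0.6  0.8] w 63.9 g 0.0 j [ 0.54  0.42  0.11 -0.   -1.26 -1.31]
yaw -0.002
delta [-1.1 -0.4 88. ]
```

View pics/w5.png

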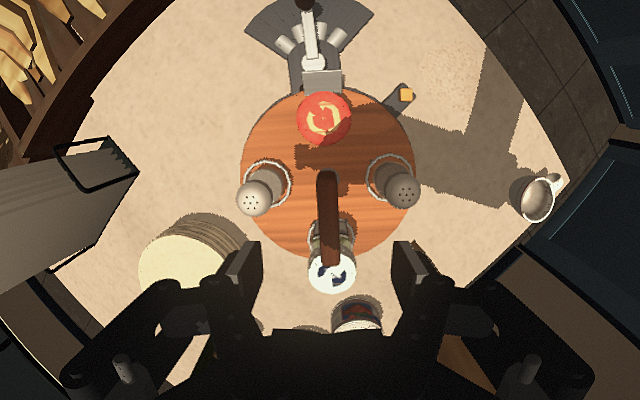

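The bar runs from about (328,171) to (330,265), midway between the fingers and parallel to the pads. The tagged jar is at (323,117) and the pointer at (405,94).

```bash
python3 - <<'E'
from h import *
im=imaging.get_image("wrist")
a,b=atz(im,(171,328),197,True),atz(im,(265,330),197,True); print(a,b,(a+b)/2,np.linalg.norm(a-b))
ax=(a+b)[:2]/2; 
for A in (ax,np.array([625,189.])):
  for n,p in(("jar",(578,137.4)),("front",(484,184.7))): print(n,np.degrees(np.arctan2(*(np.array(p)-A)[::-1])))
E
```

```text
[599.18895586 163.94193729 197.        ] [644.46135594 212.89807329 197.        ] [621.8251559  188.42000529 197.        ] 66.68053285004116
jar -130.6619138657971
front -178.45391890732043
jar -132.32890851435664
front -178.25322328754083
```

Request:
apply_moves(rows=[{"hand": 0.5, "delta_pos": [-1, 1, 15], "yaw": 0}, {"hand": 0.5, "delta_pos": [-1, 1, 35], "yaw": 0}, {"hand": 0.5, "delta_pos": [-1, 1, 55], "yaw": 0}, {"hand": 0.5, "delta_pos": [-1, 1, 75], "yaw": 0}, {"hand": 0.5, "delta_pos": [-1, 1, 86], "yaw": 0}, {"hand": 0.5, "delta_pos": [-1, 1, 86], "yaw": 0}, {"hand": -1, "delta_pos": [-1, 1, 86], "yaw": 0}, {"hand": -1, "delta_pos": [-1, 1, 86], "yaw": 0}, {"hand": -1, "delta_pos": [-1, 1, 86], "yaw": 0}, {"hand": -1, "delta_pos": [-1, 1, 86], "yaw": 0}, {"hand": -1, "delta_pos": [-1, 1, 86], "yaw": 0}, {"hand": -1, "delta_pos": [-1, 1, 86], "yaw": 0}])

```text
clock: 8.73
position: [624.1, 189.3, 188.9]
ee_rot: [-0.391, 0.921, 0.0, 0.001]
contact_force: [-3.1, 3.1, 5.3]
gripper_width: 13.3
grasp_force: 59.8
```

Request:
apply_moves(rows=[{"hand": -1, "delta_pos": [0, 0, 0], "yaw": 0.04}, {"hand": -1, "delta_pos": [0, 0, 0], "yaw": 0.08}, {"hand": -1, "delta_pos": [0, 0, 0], "yaw": 0.12}, {"hand": -1, "delta_pos": [0, 0, 0], "yaw": 0.16}])

```text
clock: 9.07
position: [623.9, 189.6, 188.9]
ee_rot: [-0.315, 0.949, 0.001, 0.001]
contact_force: [-5.0, 4.3, 5.6]
gripper_width: 13.2
grasp_force: 59.9
```

```bash
python3 - <<'E'
from h import *
go([624,189,186],90)
E
```

```text
t 9.07 pos [623.9 189.6 188.9] tooly 126.7 F [-5.   4.3  5.6] w 13.2 g 59.9 j [ 0.54  0.48 -0.01 -0.   -1.07 -1.47]
yaw 0.641
delta [ 0.3 -0.5  2.9]
```

Request:
apply_moves(rows=[{"hand": -1, "delta_pos": [0, 0, 0], "yaw": 0.06}, {"hand": -1, "delta_pos": [0, 0, 0], "yaw": 0.12}, {"hand": -1, "delta_pos": [0, 0, 0], "yaw": 0.18}, {"hand": -1, "delta_pos": [0, 0, 0], "yaw": 0.24}, {"hand": -1, "delta_pos": [0, 0, 0], "yaw": 0.3}, {"hand": -1, "delta_pos": [0, 0, 0], "yaw": 0.36}, {"hand": -1, "delta_pos": [0, 0, 0], "yaw": 0.42}, {"hand": -1, "delta_pos": [0, 0, 0], "yaw": 0.48}, {"hand": -1, "delta_pos": [0, 0, 0], "yaw": 0.54}, {"hand": -1, "delta_pos": [0, 0, 0], "yaw": 0.59}, {"hand": -1, "delta_pos": [0, 0, 0], "yaw": 0.61}, {"hand": -1, "delta_pos": [0, 0, 0], "yaw": 0.61}])

```text
clock: 10.07
position: [623.5, 190.8, 188.9]
ee_rot: [-0.016, 1.0, 0.002, 0.0]
contact_force: [-6.8, 8.0, 6.1]
gripper_width: 13.6
grasp_force: 59.9
```

Request:
apply_moves(rows=[{"hand": -1, "delta_pos": [0, 0, 0], "yaw": 0}, {"hand": -1, "delta_pos": [0, 0, 0], "yaw": 0}, {"hand": -1, "delta_pos": [0, 0, 0], "yaw": 0}, {"hand": -1, "delta_pos": [0, 0, 0], "yaw": 0}])

```text
clock: 10.4
position: [623.5, 190.8, 188.9]
ee_rot: [-0.017, 1.0, 0.002, 0.0]
contact_force: [-6.7, 7.6, 7.0]
gripper_width: 13.3
grasp_force: 59.9
```

```bash
python3 - <<'E'
from h import *
Z={"front_mark":22,"marked_jar":144,"handle":38,"lever_grip":38,"notch_stud":24}
for c in("wrist","top","scene"):
  im=imaging.get_image(c); save(im,c+"9.png")
  for q,z in Z.items():
    print(c,q,[(np.round(p["location"]),round(p["score"],2),np.round(atz(im,p["location"],z,c=="wrist")[:2],1)) for p in nets.pinpoint(c,q)[:2]])
go([624,189,186],91.6)
E
```

```text
wrist front_mark [(array([ 64., 156.]), 0.16, array([497.7,  16.3]))]
wrist marked_jar [(array([117., 329.]), 0.7, array([555.3, 190.5])), (array([ 23., 519.]), 0.35, array([485.6, 303.1]))]
wrist handle [(array([116., 328.]), 0.63, array([554.7, 190.5])), (array([194., 325.]), 0.56, array([623.4, 190.5]))]
wrist lever_grip [(array([ 64., 155.]), 0.92, array([500.8,  25.1]))]
wrist notch_stud [(array([ 52., 154.]), 0.97, array([484.4,  13.8]))]
top front_mark [(array([215., 279.]), 0.79, array([486.8, 183. ]))]
top marked_jar [(array([196., 276.]), 0.86, array([547.8, 178.2]))]
top handle [(array([180., 277.]), 0.43, array([614.3, 191.9]))]
top lever_grip [(array([212., 318.]), 0.51, array([500.6,  36.1])), (array([193., 275.]), 0.25, array([567.1, 198.2]))]
top notch_stud [(array([218., 325.]), 0.76, array([479. ,  10.5]))]
scene front_mark [(array([260., 268.]), 0.98, array([490.9, 194.4]))]
scene marked_jar [(array([212., 251.]), 0.84, array([546.1, 191.6]))]
scene handle [(array([236., 235.]), 0.69, array([626.8, 179.9]))]
scene lever_grip [(array([229., 304.]), 0.59, array([500.4,  31.1]))]
scene notch_stud [(array([230., 313.]), 0.77, array([494. ,  -2.8])), (array([258., 271.]), 0.71, array([487. , 186.1]))]
t 11.3 pos [623.5 190.8 188.9] tooly 91.9 F [-7.5  7.6  6.7] w 13.1 g 59.9 j [ 0.54  0.48 -0.01 -0.   -1.07 -2.08]
yaw 0.005
delta [-0.5 -1.8  2.9]
```

View pics/wrist9.png

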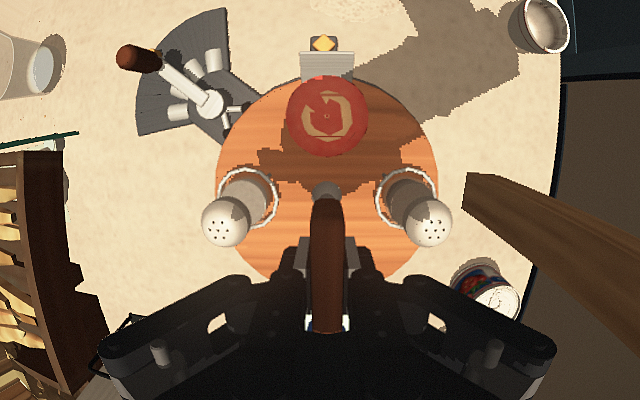

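The pointer (323,44), tag, tagged jar (328,116) and post (327,190) line up. The lever is in its middle notch, and the bar is gripped with about 60 N and standing still.

```bash
python3 -c "
from h import *
print(workorder.job_done())"
```

```text
the job is handed in; nothing more can be done
None
```

The job is handed in, with no verdict returned: the brake lever is released in the middle notch, the tagged jar stands at the brass pointer, and the bar handle is still gripped with about 60 N.

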